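# Load and close the nipping press

### The job

The freshly glued leather wallet lies on its pressing board at the front of the small screw press. Push the board by its wooden batten along the bed, under the low platen and fully home, square against both stop pins at the back; do not lift or tip it, and neither touch the wallet nor shift it on the board, for its glue is wet. Then push the T-bar round clockwise (seen from above) until the platen bears down firmly on the wallet, draw back, and leave the red tin, the thread spool and the beeswax beside the press where they are.

Things in the scene. Friction and masses are not known exactly. Their poses are not given: they have to be found in the camera images.
- press: Bench nipping press, fixed. Origin: on the bench, on the screw's axis; x points from the open front (robot side) to the back, y left, z up. Steel bed 20 mm high, x -208 to +74 mm. Columns of radius 11 mm at x 0, y +-88 mm, on iron feet (x +-30 mm, inner faces y +-77 mm): the board passes between. Crosshead x +-29, y +-112 mm, top 146 mm above the bench.
- stop_pins (a point): Midpoint between the press's two stop pins, at bed height (press x = 55 mm, y = 0). The upright pins have a radius of 5 mm, are 12 mm high and stand 45 mm to either side of this point; the board's front edge comes to rest against them at press x = 50 mm.
- platen: Flat steel platen of the press, 90 mm (x) x 150 mm (y) x 14 mm, guided on the columns; its beam and boss reach 38 mm above its underside. Origin: centre of its underside; axes as the press. It goes down 4 mm for each radian the T-bar turns. With the T-bar at 0 its underside is 39.5 mm above the bench, 5.5 mm above the wallet's top.
- screw (a joint): Angle of the press's T-bar in rad, growing clockwise seen from above; this lowers the platen, which meets the wallet at about 1.4. Range 0 to 2.3, starts at 0 to 0.3. At angle a the bar's right arm points (0.2 - a) rad from the press's -y towards its +x, so it swings to the front. Friction about 0.16 N m (2.5 N at the bar points); stays where it is left.
- bar_right (a point): Point on the axis of the T-bar's right arm, 65 mm from the screw's axis, 195 mm above the bench at angle 0. Steel rod of 13 mm diameter; a ball of 28 mm ends it 94 mm from the axis; hub radius 18 mm. Except at the hub it stays over 35 mm clear of everything below. Pulling it to the front lowers the platen, and the bar with it.
- bar_left (a point): The same point on the left arm, 65 mm from the axis; to lower the platen this arm is pushed towards the back.
- board: Loose plywood pressing board, 140 (x) x 130 (y) x 9 mm, 0.15 to 0.3 kg, on the front of the bed. A wooden batten 16 mm wide and 20 mm high runs across its near edge (near face at x = -70 mm, top 29 mm above the underside). Origin: centre of the underside; x from the batten to the plain front edge (x = +70 mm), y left. Fully home its origin is at x = -20 mm in the press frame.
- wallet: Brown leather wallet panel, 66 mm (x) x 115 mm (y) x 5 mm, lying loose on the board 20 mm in front of the board's middle (board x = +20 mm). Origin: centre of its underside; axes as the board.
- spool: Bystander: spool of sand-coloured thread, 43 mm wide, 52 mm tall, standing on the 3 mm green cutting mat to the right of the press. Origin: centre of its foot.
- beeswax: Bystander: lump of beeswax, 34 x 46 x 19 mm, lying on the bench to the left of the press. Origin: centre of its underside.
- rivet_tin: Bystander: flat red tin box, 76 x 104 x 30 mm, lying on the 3 mm green cutting mat to the right of the press. Origin: centre of its underside.
There are look-alikes about, which are no part of the job. Of the things like the wallet, leave any that is purple; of the rest the larger one is meant.

How it is judged:
On the way, in this order (a step that is already met when the one before it is completed fails the run):
1. the board is fully home against both stop pins, the wallet wholly under the platen, the platen still clear of it (x of board in the frame of press above -0.0245 m and y of board in the frame of press between -0.014 and 0.014 m and angle between the x axis of board and the x axis of press, either way round below 0.06 rad and x of wallet in the frame of press between -0.011 and 0.011 m and y of wallet in the frame of press between -0.017 and 0.017 m and contact force between platen and wallet below 1 N), for 0.2 s.
2. the T-bar is turned clockwise until the platen bears firmly on the wallet (contact force between platen and wallet above 8 N), for 0.2 s.
At the end, for the whole second after the job is handed in: The board lies flat and fully home on the bed: within 4.5 mm of the stop pins, within 14 mm of the press's middle line, square within 0.06 rad. The wallet lies wholly under the platen (centre within 11 mm along and 17 mm across), the platen presses on it with more than 8 N, and all is at rest (x of board in the frame of press above -0.0245 m and y of board in the frame of press between -0.014 and 0.014 m and angle between the x axis of board and the x axis of press, either way round below 0.06 rad and x of wallet in the frame of press between -0.011 and 0.011 m and y of wallet in the frame of press between -0.017 and 0.017 m and contact force between platen and wallet above 8 N and angle between board's own z axis and vertical below 0.03 rad and linear speed of each of board, wallet below 0.01 m/s and velocity of joint screw between -0.05 and 0.05 rad/s); the robot touches nothing.
It fails at once if the board is tipped (more than 0.06 rad) (angle between board's own z axis and vertical above 0.06 rad).
It fails at once if the board is lifted off the bed (more than 5 mm) or falls off it (z of board in the frame of press above 0.025 m or z of board in the frame of press below 0.015 m).
It fails at once if the wallet is lifted, or shifted on its board by more than about 8 mm (z of wallet in the frame of board above 0.014 m or x of wallet in the frame of board below 0.01 m or x of wallet in the frame of board above 0.03 m or y of wallet in the frame of board above 0.01 m or y of wallet in the frame of board below -0.01 m).
It fails at once if the robot touches the wallet (contact force between any of the fingers, the arm and wallet above 0.3 N).
It fails at once if the red tin, the spool or the beeswax is disturbed (more than 15 mm) (distance of any of rivet_tin, spool, beeswax from where it was at the start of the episode above 0.015 m).
It also fails if it takes over 48 s, if anything falls off the work surface, if the arm or the gripper's body presses on something with over 40 N, if the wrist force passes 120 N, or if a joint passes its speed limit or range.

### The arm

A 7-joint arm with a two-finger parallel gripper is mounted at the origin on a cart in front of the work surface, level with it; the furniture and walls round the work are solid. World frame = base frame: x ahead of the robot, y to its left, z up, the work surface at z = 0. Lengths are in m, angles in rad, forces in N, time in s.
With the tool pointing down it reaches from about 0.4 to 0.85 m from the base axis. Payload 4.5 kg.
Tool frame: the origin (TCP) lies at the very end of the fingers, on their centre line; the grasp point (between the pads) lies 19 mm behind it; z points along the fingers, y is the line along which they close (so a half turn about z gives the same grasp; the last joint's range is limited). The gripper opens to 85 mm and grips with 20 to 120 N. Pads are 22 mm wide; open, the fingers measure 114 mm over their backs; the gripper's body (76 mm by 85 mm) begins 54 mm behind the grasp point. The pads swing forward as they close: fully open they stand 13 mm farther back than shut.
Start: joints at [1.289, 0.689, -0.195, 1.565, 0.157, 0.902, -0.215], TCP at [0.194, -0.594, 0.231] pointing down, gripper open.
Joint ranges: [-3.01, 3.01], [-0.46, 2.08], [-1.47, 1.51], [0.13, 2.56], [-1, 4.14], [0.04, 2.09], [-2.66, 2.66]. Speed limits (rad/s): [2.57, 2.57, 3.14, 3.14, 3.14, 3.14, 3.14].

### API

Orientations are given as a unit quaternion [x, y, z, w].
In Python, from workcell import r gives the robot as it stands.
- The arm moves only by the tool carry_out, never from a script. Its argument "deltas" is a list of rows, each a list of 7 numbers: the turn, a rotation vector about the tool's x, y, z in rad, then the shift along the tool's x, y, z in m, then the opening, from 0 (shut) to 1 (fully open). In form: [[wx, wy, wz, x, y, z, grip], ...]. A call has 1 to 12 rows; each row is the pose to reach, as a shift and turn from the pose commanded when the call began, along the tool's axes at that moment; what a row does not reach only later rows make up. A row lasts 1/10 s, in which the tool goes at most 50 mm and 8.59 degrees, less where a joint would pass 70% of its speed; a pose out of reach is approached as far as the arm can. A call with a gripper value outside its range is refused whole. The fingers move at their own pace and stop on an object; "force" is the grip in N (left out, the last holds). Time passes only in rows, so rows that repeat a pose let the fingers close. It gives the time, the measured TCP pose, the force, the opening and the grip force at its end, in the units of the state.
- r.get_state(): the state, without advancing time (a new reading comes with each control period).
- r.capture(name): name is "side" or "top" or "wrist"; returns a dict with "frame" (480x640x3 uint8, blue, green, red), "fx", "fy", "cx", "cy" (pixels), "cam_to_world" (4x4, takes a point from camera to world coordinates). Camera axes: x right, y down, z forward; pixel columns grow to the right and rows downward; lengths in m; the calibration is good to about 2 mm. A picture is of the moment at which its call begins. There is no depth.
- r.job_done(): hands the job in; it is judged then, once.
The state is a dict: "clock": time; "joints": joint angles; "qvel": joint speeds; "effort": joint torques, N m; "ee_pos": TCP position; "ee_rot": TCP orientation; "force": force on the tool from outside, world axes, zero at the start; "moment": the same for the moment, N m; "grip_width": finger opening in m; "finger_force": force on a finger pad.
Only numpy, scipy, OpenCV 4.12 (cv2) and the standard library are available. Lean on these libraries where they do the work, as an engineer would, in place of code of your own. Each camera call takes 0.05 s, during which the arm holds its last target. There are 200 camera calls.

## Working session

There is one attempt and no reset: what is moved stays moved. The work goes in short steps, Python scripts to look and compute and a tool call to move; the robot and the scene stay as the last step left them, time stands still between calls to the robot, and variables do not carry over. Pictures are saved under pics/ and viewed, at most 10 in all, crops included, and the job is handed in when it is done.

Besides the shell and the picture viewer there is one more tool, called after "Request:" as name(argument=value, ...), one argument or row to a line, values as JSON. carry_out: Moves the arm, as the interface text tells. Its arguments: {"type":"object","properties":{"deltas":{"type":"array","items":{"type":"array","items":{"type":"number"}}},"force":{"type":"number"}},"required":["deltas"]}

```bash
mkdir -p pics; ls; python3 - <<'E'
from workcell import r
import cv2,json,numpy as np
s=r.get_state();print(s)
for n in("top","side"):
    c=r.capture(n);cv2.imwrite(f"pics/{n}0.png",c["frame"]);print(n,c["fx"],c["fy"],c["cx"],c["cy"],np.round(c["cam_to_world"],4).tolist())
E
```

```text
pics
{'clock': 0.0, 'joints': array([ 1.28881901,  0.69000923, -0.19452118,  1.56638671,  0.15728583,
        0.90247927, -0.21510644]), 'qvel': array([ 0.00082465, -0.00109146, -0.00084404,  0.00056954,  0.0004046 ,
       -0.00177986, -0.00053369]), 'effort': array([ 1.37297440e-03, -5.39600980e+01, -1.26660112e+00, -1.58540404e+01,
        8.92356358e-03,  9.46994405e-03,  5.41772120e-07]), 'ee_pos': array([ 0.19384827, -0.59347442,  0.23045709]), 'ee_rot': array([ 9.87554728e-01,  1.57272899e-01, -2.06921638e-04, -9.22926968e-04]), 'force': array([-0.07847448,  0.77299792, -0.25751872]), 'moment': array([-0.00935218, -0.03321122,  0.00130073]), 'finger_force': 0.0, 'grip_width': 0.08554326612101991}
top 536.7088410088827 536.7088410088827 320.9156138127391 230.42574041594017 [[-0.0229, -0.9956, 0.0906, 0.4994], [-0.9997, 0.0234, 0.0054, -0.1436], [-0.0075, -0.0905, -0.9959, 1.6502], [0.0, 0.0, 0.0, 1.0]]
side 587.3577866418639 587.3577866418639 315.5209293145009 243.1414093041503 [[-0.5428, -0.6716, 0.5043, 0.0081], [-0.8399, 0.4309, -0.33, 0.2797], [0.0043, -0.6027, -0.798, 1.1204], [0.0, 0.0, 0.0, 1.0]]
```

View pics/top0.png

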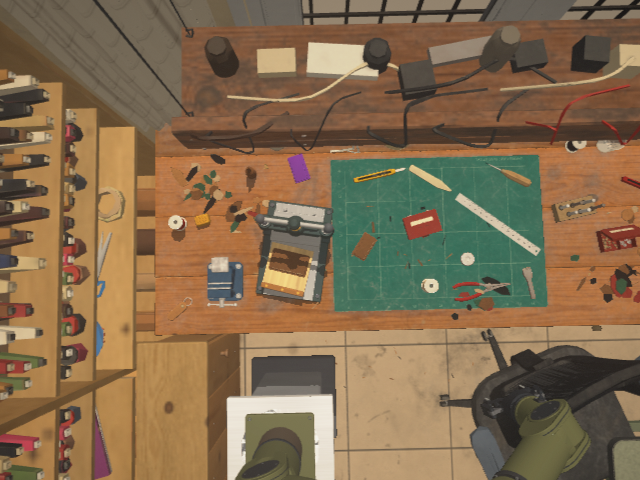

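View pics/side0.png

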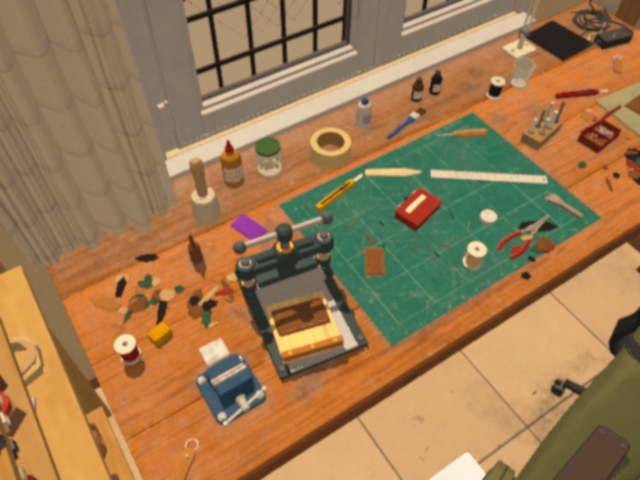

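Candidates for the wallet: the brown panel on the board (top 290,262; side 302,313), the small brown panel on the mat (top 365,246), and the purple panel (top 299,168). I choose the panel on the board: it is the larger one and not purple. I'll check it in a close crop.

```bash
python3 - <<'E'
import cv2,numpy as np
a=cv2.imread("pics/top0.png")[190:310,240:345];b=cv2.imread("pics/side0.png")[205:385,225:375]
a=cv2.resize(a,None,fx=4.6,fy=4.6,interpolation=cv2.INTER_CUBIC)
b=cv2.resize(b,None,fx=3,fy=3,interpolation=cv2.INTER_CUBIC)
cv2.imwrite("pics/cropA.png",a)
b=cv2.imread("pics/side0.png")[205:385,225:375];cv2.imwrite("pics/cropB.png",cv2.resize(b,None,fx=3.3,fy=3.3,interpolation=cv2.INTER_CUBIC))
E
```

```text
(no output)
```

View pics/cropA.png

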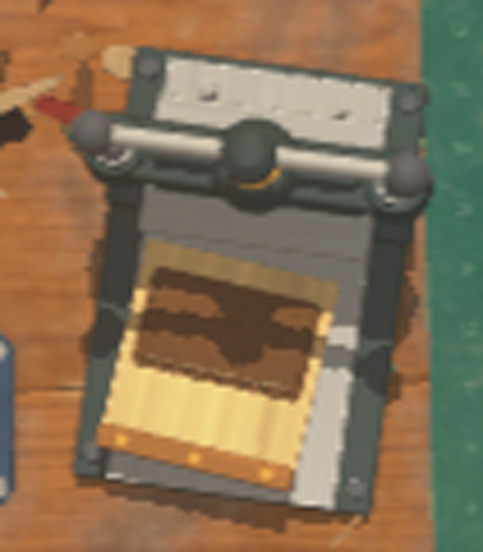

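View pics/cropB.png

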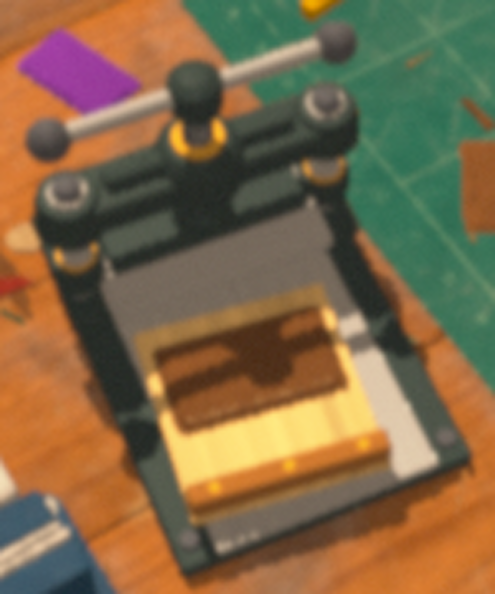

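The crop shows the wallet on the board: brown, centre about (290,263) in the top view, with the batten on the near edge at (283,290). The board is yawed slightly and sits to the left. The stop pins are at about (285,211) and (314,215), the T-bar balls at (260,219) and (328,228).

```bash
cat > h.py <<'E'
import numpy as np,cv2
K={"top":(536.709,320.916,230.426,[[-0.0229,-0.9956,0.0906,0.4994],[-0.9997,0.0234,0.0054,-0.1436],[-0.0075,-0.0905,-0.9959,1.6502]]),
"side":(587.358,315.521,243.141,[[-0.5428,-0.6716,0.5043,0.0081],[-0.8399,0.4309,-0.33,0.2797],[0.0043,-0.6027,-0.798,1.1204]])}
def cast(n,u,v,z,K=K):
    f,cx,cy,M=K[n];M=np.array(M);d=M[:3,:3]@[(u-cx)/f,(v-cy)/f,1];o=M[:3,3];return o+d*(z-o[2])/d[2]
A=lambda u,v,z:cast("top",240+(u+.5)/4.6-.5,190+(v+.5)/4.6-.5,z)[:2]
B=lambda u,v,z:cast("side",225+(u+.5)/3.3-.5,205+(v+.5)/3.3-.5,z)[:2]
E
python3 - <<'E'
from h import *
np.set_printoptions(precision=4,suppress=True)
def pr(n,p,q):
    d=q-p;print(n,p,q,"mid",(p+q)/2,"len",np.hypot(*d),"ang of perp",np.arctan2(d[0],-d[1]))
pr("balls A",A(91,132,.195),A(407,175,.195))
pr("balls B",B(48,138,.195),B(335,42,.195))
pr("pins A",A(208,97,.032),A(340,115,.032))
pr("bolts back",A(150,65,.02),A(410,98,.02))
pr("bolts front",A(92,453,.02),A(355,487,.02))
pr("bolts frontB",B(190,540,.02),B(446,437,.02))
pr("bolts back? crosshead colB",B(67,192,.15),B(325,103,.15))
pr("batten near top A",A(98,444,.049),A(292,484,.049))
pr("batten top near B",B(193,505,.049),B(388,456,.049))
pr("batten back top B",B(183,488,.049),B(380,433,.049))
pr("board front A",A(148,238,.029),A(338,282,.029))
pr("board front B",B(137,334,.029),B(323,288,.029))
# wallet by mask
for n,c in(("top",(270,245,320,285)),("side",(262,290,340,340))):
    im=cv2.imread(f"pics/{n}0.png");x0,y0,x1,y1=c
    g=cv2.cvtColor(im,cv2.COLOR_BGR2HSV)[y0:y1,x0:x1]
    m=((g[...,2]<135)&(g[...,1]>90)&(g[...,0]<20)).astype(np.uint8)
    k,l,st,ce=cv2.connectedComponentsWithStats(m);i=1+st[1:,4].argmax()
    box=cv2.boxPoints(cv2.minAreaRect(np.argwhere(l==i)[:,::-1].astype(np.float32)))+[x0,y0]
    print(n,st[i],box.tolist());P=np.array([cast(n,*b,.034)[:2] for b in box]);print(P,P.mean(0))
E
```

```text
balls A [0.669  0.0315] [ 0.6389 -0.1554] mid [ 0.6539 -0.062 ] len 0.1892897908318854 ang of perp -0.15949676620978215
balls B [0.667  0.0277] [ 0.6365 -0.1571] mid [ 0.6518 -0.0647] len 0.1872291701052469 ang of perp -0.1634597880274035
pins A [ 0.7094 -0.0265] [ 0.6953 -0.1135] mid [ 0.7024 -0.07  ] len 0.08806548399353471 ang of perp -0.16018619606732454
bolts back [0.7334 0.0126] [ 0.7071 -0.1601] mid [ 0.7202 -0.0737] len 0.1746764125829617 ang of perp -0.15105083107026004
bolts front [0.4771 0.0545] [ 0.451  -0.1178] mid [ 0.464  -0.0316] len 0.17428030834868471 ang of perp -0.15035303498989352
bolts frontB [0.4736 0.0534] [ 0.4462 -0.1196] mid [ 0.4599 -0.0331] len 0.17511226850202047 ang of perp -0.15677598696330555
bolts back? crosshead colB [0.6564 0.0253] [ 0.6288 -0.1453] mid [ 0.6426 -0.06  ] len 0.17285306888988705 ang of perp -0.16078101027526912
batten near top A [0.4832 0.047 ] [ 0.4547 -0.0777] mid [ 0.4689 -0.0153] len 0.12796709369251247 ang of perp -0.2245220898751516
batten top near B [0.4799 0.0461] [ 0.4433 -0.0715] mid [ 0.4616 -0.0127] len 0.123168243965534
[... 289 characters left out ...]
916
board front B [0.613  0.0097] [ 0.577  -0.1119] mid [ 0.595  -0.0511] len 0.12680307016684045 ang of perp -0.2880824457723383
top [  0   3  40  29 757] [[267.6470584869385, 267.4117622375488], [274.05882453918457, 241.76470518112183], [311.7058792114258, 251.17647171020508], [305.2941131591797, 276.8235282897949]]
[[ 0.5386  0.0279]
 [ 0.6154  0.0074]
 [ 0.5843 -0.1057]
 [ 0.5078 -0.0848]] [ 0.5615 -0.0388]
side [  9   7  55  32 804] [[270.2675151824951, 310.5095520019531], [321.5923538208008, 295.41401195526123], [327.7070007324219, 316.20381927490234], [276.38216400146484, 331.2993583679199]]
[[ 0.5956  0.0094]
 [ 0.568  -0.1034]
 [ 0.5178 -0.086 ]
 [ 0.5455  0.0238]] [ 0.5567 -0.0391]
```

```bash
cat >> h.py <<'E'
from scipy.spatial.transform import Rotation as R
def delta(s,p,ya,pos=None,rot=None):
    """tool shift and turn to TCP p, pointing down, tool y at world angle ya; from commanded/measured pose"""
    R0=R.from_quat(s["ee_rot"] if rot is None else rot);p0=s["ee_pos"] if pos is None else pos
    y=np.array([np.cos(ya),np.sin(ya),0]);z=np.array([0,0,-1.]);T=np.c_[np.cross(y,z),y,z]
    return np.round(np.r_[(R0.inv()*R.from_matrix(T)).as_rotvec(),R0.inv().apply(np.array(p)-p0)],4)
def wcast(c,u,v,z):
    return cast("w",u,v,z,{"w":(c["fx"],c["cx"],c["cy"],c["cam_to_world"])})
E
python3 - <<'E'
from workcell import r
from h import *
print(delta(r.get_state(),(.465,-.016,.23),-.25))
E
```

```text
[-1.5000e-03 -7.0000e-04 -1.0049e+00  4.3710e-01 -4.6480e-01  1.3000e-03]
```

Request:
carry_out(
  deltas=[
    [0,0,-0.08,0.035,-0.037,0,1],
    [0,0,-0.16,0.07,-0.074,0,1],
    [0,0,-0.25,0.105,-0.112,0,1],
    [0,0,-0.34,0.14,-0.149,0,1],
    [0,0,-0.43,0.175,-0.186,0,1],
    [0,0,-0.52,0.21,-0.223,0,1],
    [0,0,-0.61,0.245,-0.26,0,1],
    [0,0,-0.7,0.28,-0.298,0,1],
    [0,0,-0.79,0.315,-0.335,0,1],
    [0,0,-0.87,0.35,-0.372,0,1],
    [0,0,-0.94,0.385,-0.41,0,1],
    [0,0,-1.005,0.41,-0.437,0,1],
  ],
)

```text
clock: 1.3
ee_pos: [0.4485, -0.0495, 0.2312]
ee_rot: [0.789, 0.615, -0.0, 0.0]
force: [0.3, -0.9, -0.5]
grip_width: 0.0858
finger_force: 0.0
```

Request:
carry_out(
  deltas=[
    [0,0,0,0.027,-0.028,0,1],
    [0,0,0,0.027,-0.028,0,1],
    [0,0,0,0.027,-0.028,0,1],
    [0,0,0,0.027,-0.028,0,1],
  ],
)

```text
clock: 1.7
ee_pos: [0.4277, -0.0195, 0.2312]
ee_rot: [0.79, 0.613, -0.0, 0.0]
force: [-0.4, -0.7, 0.3]
grip_width: 0.0854
finger_force: 0.0
```

```bash
python3 - <<'E'
from workcell import r
from h import *
import pickle
c=r.capture("wrist");cv2.imwrite("pics/w1.png",c["frame"]);pickle.dump(c,open("w1.pkl","wb"))
print(np.round(c["cam_to_world"],3),c["fx"])
E
```

```text
[[ 0.968 -0.237 -0.078  0.447]
 [-0.249 -0.92  -0.301  0.058]
 [-0.001  0.311 -0.95   0.374]
 [ 0.     0.     0.     1.   ]] 428.88794977351677
```

View pics/w1.png

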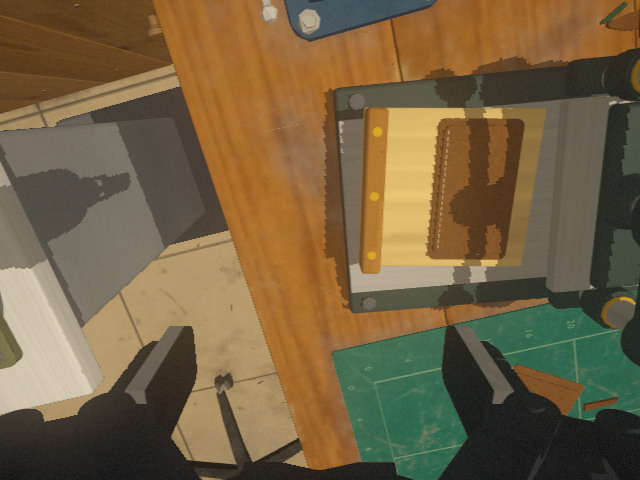

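The picture shows the batten from (367,108) to (361,272) on its near edge, the board's front edge from (546,109) to (522,266), and the front bolts at (357,102) and (369,303). The wallet corners are (439,119), (523,119), (508,260) and (429,257).

```bash
python3 - <<'E'
from h import *
import pickle
np.set_printoptions(precision=4,suppress=True)
c=pickle.load(open("w1.pkl","rb"))
W=lambda u,v,z:wcast(c,u,v,z)[:2]
def pr(n,p,q):
    d=q-p;print(n,p,q,"mid",(p+q)/2,"len",np.hypot(*d),"yaw",np.arctan2(d[0],-d[1]))
pr("batten near top",W(366,108,.049),W(361,272,.049))
pr("batten far top",W(387,108,.049),W(381,272,.049))
pr("board front",W(546,109,.029),W(522,266,.029))
pr("bolts",W(357,102,.02),W(369,303,.02))
pr("wallet near",W(439,119,.034),W(429,257,.034))
pr("wallet far",W(523,119,.034),W(508,260,.034))
E
```

```text
batten near top [0.479  0.0471] [ 0.4476 -0.0759] mid [ 0.4633 -0.0144] len 0.12694274131136268 yaw -0.24972472543515953
batten far top [0.4936 0.0434] [ 0.4633 -0.0799] mid [ 0.4785 -0.0183] len 0.12694408949350544 yaw -0.24088669862165532
board front [0.6142 0.0114] [ 0.5827 -0.1131] mid [ 0.5985 -0.0508] len 0.12845261299726085 yaw -0.24747010441734277
bolts [0.476  0.0523] [ 0.4481 -0.1191] mid [ 0.462  -0.0334] len 0.17366681258787844 yaw -0.1615456865362498
wallet near [0.5324 0.0251] [ 0.506 -0.083] mid [ 0.5192 -0.029 ] len 0.11129814745631102 yaw -0.24024066271610647
wallet far [0.5942 0.0092] [ 0.5699 -0.1023] mid [ 0.5821 -0.0465] len 0.11403117865427341 yaw -0.21464646216450345
```

```bash
python3 - <<'E'
from workcell import r
from h import *
print(delta(r.get_state(),(.471,-.0164,.09),-.248))
E
```

```text
[ 0.0002  0.0007 -0.0046  0.014   0.0409  0.1412]
```

Request:
carry_out(
  deltas=[
    [0,0,-0.004,0.007,0.02,0.03,0.45],
    [0,0,-0.004,0.014,0.041,0.07,0.45],
    [0,0,-0.004,0.014,0.041,0.11,0.45],
    [0,0,-0.004,0.014,0.041,0.141,0.45],
    [0,0,-0.004,0.014,0.041,0.141,0.45],
    [0,0,-0.004,0.014,0.041,0.141,0.45],
    [0,0,-0.004,0.014,0.041,0.141,0.45],
  ],
)

```text
clock: 2.45
ee_pos: [0.472, -0.0154, 0.0917]
ee_rot: [0.789, 0.615, 0.001, 0.001]
force: [0.4, 0.1, 0.0]
grip_width: 0.0382
finger_force: 0.0
```

```bash
python3 - <<'E'
from workcell import r
from h import *
import pickle
print(delta(r.get_state(),(.471,-.0164,.034),-.248),r.get_state()["grip_width"])
c=r.capture("wrist");cv2.imwrite("pics/w2.png",c["frame"]);pickle.dump(c,open("w2.pkl","wb"))
E
```

```text
[ 0.0027 -0.0007  0.0008 -0.0013 -0.0008  0.0577] 0.03821127428113323
```

View pics/w2.png

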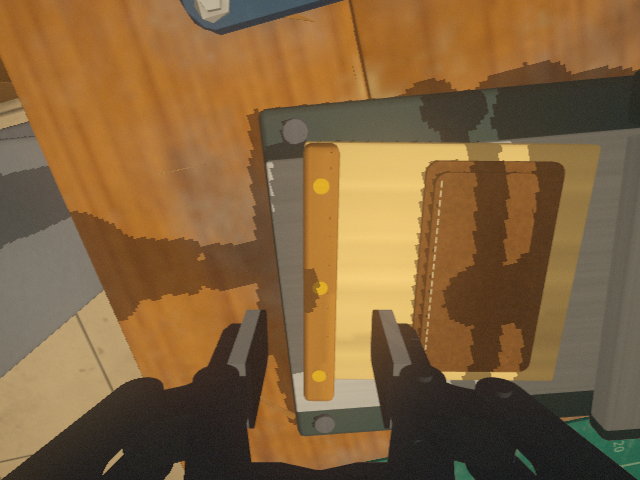

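The fingers (247,340 and 390,340) straddle the batten (320,270), and the far finger will come down on bare board short of the wallet's near edge (425,270). I'll descend now and then close.

Request:
carry_out(
  deltas=[
    [0,0,0,-0.001,-0.001,0.015,0.4],
    [0,0,0,-0.001,-0.001,0.03,0.4],
    [0,0,0,-0.001,-0.001,0.042,0.4],
    [0,0,0,-0.001,-0.001,0.052,0.4],
    [0,0,0,-0.001,-0.001,0.057,0.4],
    [0,0,0,-0.001,-0.001,0.057,0.4],
  ],
)

```text
clock: 3.1
ee_pos: [0.4699, -0.0156, 0.0334]
ee_rot: [0.789, 0.615, 0.0, 0.0]
force: [0.2, 0.2, 0.9]
grip_width: 0.0341
finger_force: 0.0
```

Request:
carry_out(
  deltas=[
    [0,0,0,0,0,0,0.3],
    [0,0,0,0,0,0,0.22],
    [0,0,0,0,0,0,0.15],
    [0,0,0,0,0,0,0.1],
    [0,0,0,0,0,0,0.1],
  ],
  force=20,
)

```text
clock: 3.6
ee_pos: [0.4708, -0.0158, 0.034]
ee_rot: [0.789, 0.615, 0.001, 0.001]
force: [1.4, -0.8, 5.6]
grip_width: 0.0154
finger_force: 21.0
```

```bash
python3 - <<'E'
from workcell import r
from h import *
s=r.get_state()
O=np.array([.653,-.0625]);a=-.157;X=np.array([np.cos(a),np.sin(a)]);Y=np.array([-X[1],X[0]])
for px in(-.178,-.09):
    print(delta(s,(*(O+px*X),.0335),a))
E
```

```text
[ 0.0025 -0.0005 -0.0898 -0.0168  0.0108  0.0005]
[ 0.0025 -0.0005 -0.0898 -0.0089  0.0985  0.0007]
```

Request:
carry_out(
  deltas=[
    [0,0,-0.012,-0.002,0.001,0,0.1],
    [0,0,-0.024,-0.004,0.003,0,0.1],
    [0,0,-0.036,-0.006,0.004,0,0.1],
    [0,0,-0.048,-0.008,0.005,0,0.1],
    [0,0,-0.06,-0.011,0.007,0,0.1],
    [0,0,-0.072,-0.013,0.009,0,0.1],
    [0,0,-0.082,-0.015,0.01,0,0.1],
    [0,0,-0.09,-0.017,0.011,0,0.1],
    [0,0,-0.09,-0.017,0.011,0,0.1],
  ],
)

```text
clock: 4.5
ee_pos: [0.4754, -0.0318, 0.0339]
ee_rot: [0.759, 0.652, 0.001, -0.001]
force: [-2.7, 5.9, 9.8]
grip_width: 0.0157
finger_force: 21.4
```

```bash
python3 - <<'E'
from workcell import r
from h import *
import pickle
s=r.get_state();print(s["force"],s["moment"])
c=r.capture("top");cv2.imwrite("pics/t2.png",c["frame"])
c=r.capture("wrist");cv2.imwrite("pics/w3.png",c["frame"]);pickle.dump(c,open("w3.pkl","wb"))
E
```

```text
[-2.66437443  5.93514675  9.77349065] [1.17680536 0.5742112  0.24078788]
```

View pics/w3.png

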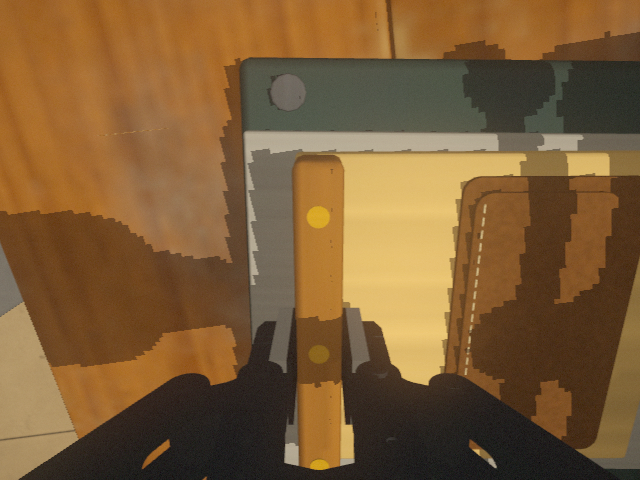

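The board is now parallel to the bed: its left edge at y≈153 px and the rail at y≈131 px are both level. The fingers hold the batten at (319,350) and the wallet (470–640, 180–445) is untouched.

```bash
python3 - <<'E'
from workcell import r
from h import *
import pickle
np.set_printoptions(precision=4,suppress=True)
c=pickle.load(open("w3.pkl","rb"));W=lambda u,v,z:wcast(c,u,v,z)[:2]
a=-.157;X=np.array([np.cos(a),np.sin(a)]);Y=np.array([-X[1],X[0]]);O=np.array([.653,-.0625])
for n,q in dict(bolt=W(288,92,.02),rail1=W(300,131,.02),rail2=W(600,132,.02),bat=W(318,156,.049),b1=W(350,153,.029),b2=W(620,152,.029),wn1=W(466,200,.034),wn2=W(458,290,.034)).items(): print(n,q,(q-O)@X,(q-O)@Y)
s=r.get_state()
print(delta(s,(*(O-.09*X),.034),a),delta(s,(*(O-.08*X),.034),a))
E
```

```text
bolt [0.4767 0.0527] -0.1921713312352313 0.08619043254977052
rail1 [0.4786 0.0392] -0.18814438641761186 0.07322388531429315
rail2 [0.5834 0.0229] -0.08213704572176118 0.07347583251999329
bat [0.4842 0.0327] -0.1816428508709395 0.06765819500668901
b1 [0.4946 0.03  ] -0.1708878806678937 0.0665816830277515
b2 [0.5848 0.0166] -0.0797311021485664 0.0674320647966382
wn1 [0.5311 0.0091] -0.1316177638011059 0.051704536742774365
wn2 [ 0.5267 -0.0236] -0.1308475450472909 0.018649923071826165
[-0.0008 -0.0035  0.0056 -0.003   0.0903 -0.0001] [-0.0008 -0.0035  0.0056 -0.0031  0.1003 -0.0001]
```

Request:
carry_out(
  deltas=[
    [0,0,0,0,0.005,-0.0005,0.1],
    [0,0,0,-0.001,0.013,-0.0005,0.1],
    [0,0,0.003,-0.001,0.021,-0.0005,0.1],
    [0,0,0.003,-0.002,0.029,-0.0005,0.1],
    [0,0,0.003,-0.003,0.037,-0.0005,0.1],
    [0,0,0.003,-0.003,0.045,-0.0005,0.1],
    [0,0,0.003,-0.003,0.053,-0.0005,0.1],
    [0,0,0.003,-0.003,0.061,-0.0005,0.1],
    [0,0,0.003,-0.003,0.069,-0.0005,0.1],
    [0,0,0.003,-0.003,0.077,-0.0005,0.1],
    [0,0,0.003,-0.003,0.083,-0.0005,0.1],
    [0,0,0.003,-0.003,0.085,-0.0005,0.1],
  ],
)

```text
clock: 5.8
ee_pos: [0.5566, -0.0516, 0.034]
ee_rot: [0.761, 0.648, -0.003, -0.002]
force: [-9.4, 0.8, 12.4]
grip_width: 0.0156
finger_force: 21.8
```

Request:
carry_out(
  deltas=[
    [0,0,0,0,0.002,0,0.1],
    [0,0,0,0,0.004,0,0.1],
    [0,0,0,0,0.006,0,0.1],
  ],
)

```text
clock: 6.1
ee_pos: [0.5597, -0.0521, 0.0339]
ee_rot: [0.761, 0.649, -0.005, -0.003]
force: [-15.9, 2.9, 15.3]
grip_width: 0.0153
finger_force: 22.3
```

Request:
carry_out(
  deltas=[
    [0,0,0,0,0.002,-0.001,0.1],
    [0,0,0,0,0.004,-0.0015,0.1],
    [0,0,0,0,0.006,-0.0015,0.1],
    [0,0,0,0,0.006,-0.0015,0.1],
  ],
)

```text
clock: 6.5
ee_pos: [0.559, -0.0523, 0.034]
ee_rot: [0.76, 0.65, -0.009, -0.007]
force: [-26.7, 5.5, 14.9]
grip_width: 0.0154
finger_force: 26.1
```

```bash
python3 - <<'E'
from workcell import r
from h import *
s=r.get_state();print(s["moment"])
a=r.capture("top")["frame"][190:310,240:345];b=r.capture("side")["frame"][205:385,225:375]
a=cv2.resize(a,(350,400),interpolation=cv2.INTER_CUBIC);b=cv2.resize(b,(333,400),interpolation=cv2.INTER_CUBIC)
cv2.imwrite("pics/c3.png",np.hstack([a,b]))
E
```

```text
[0.55420562 2.77517684 0.1299261 ]
```

View pics/c3.png

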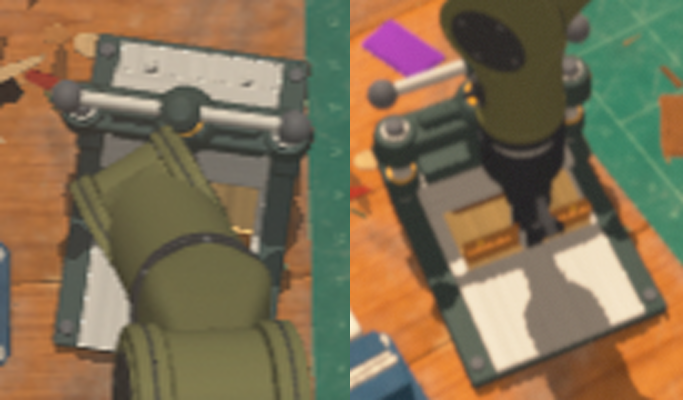

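The arm stalls about 12 mm short, and no board front shows by the pins at (150,68) and (248,83). The gripper's knuckles must be meeting the crosshead in this orientation. I'll draw the board back a little, release it, turn the gripper a quarter and push with two spread fingers instead.

Request:
carry_out(
  deltas=[
    [0,0,0,0,-0.008,0,0.1],
    [0,0,0,0,-0.016,0.001,0.1],
    [0,0,0,0,-0.024,0.0015,0.1],
    [0,0,0,0,-0.032,0.0015,0.1],
    [0,0,0,0,-0.04,0.0015,0.1],
    [0,0,0,0,-0.046,0.0015,0.1],
    [0,0,0,0,-0.046,0.0015,0.1],
    [0,0,0,0,-0.046,0.0015,0.1],
  ],
)

```text
clock: 7.4
ee_pos: [0.5249, -0.0453, 0.0339]
ee_rot: [0.761, 0.649, -0.001, -0.001]
force: [-1.7, 0.2, 3.9]
grip_width: 0.0155
finger_force: 22.8
```

Request:
carry_out(
  deltas=[
    [0,0,0,0,0,0,0.25],
    [0,0,0,0,0,0,0.35],
    [0,0,0,0,0,0,0.4],
    [0,0,0,0,0,0,0.4],
  ],
)

```text
clock: 7.8
ee_pos: [0.5262, -0.0457, 0.0337]
ee_rot: [0.761, 0.649, -0.0, 0.0]
force: [0.3, 0.2, 0.3]
grip_width: 0.0339
finger_force: 0.0
```

```bash
cat >> h.py <<'E'
O=np.array([.653,-.0625]);a=-.157;X=np.array([np.cos(a),np.sin(a)]);Y=np.array([-X[1],X[0]])
def P(x,y,z):return (*(O+x*X+y*Y),z)
def inP(p):d=np.array(p[:2])-O;return d@X,d@Y
E
python3 - <<'E'
from workcell import r
from h import *
s=r.get_state();print(s["joints"],inP(s["ee_pos"]));print(delta(s,P(-.185,-.003,.09),a+np.pi/2))
E
```

```text
[ 0.14476331  0.8974122  -0.24280646  1.98498472  0.6162753   0.3313475
 -0.75788713] (np.float64(-0.12783815950884994), np.float64(-0.00322431201714031))
[-0.000e+00  1.000e-04 -1.573e+00  1.000e-04 -5.720e-02 -5.630e-02]
```

Request:
carry_out(
  deltas=[
    [0,0,0,0,0,-0.02,0.4],
    [0,0,0,0,0,-0.05,0.4],
    [0,0,-0.12,0,-0.02,-0.07,0.4],
    [0,0,-0.26,0,-0.04,-0.07,0.5],
    [0,0,-0.4,0,-0.057,-0.07,0.6],
    [0,0,-0.54,0,-0.057,-0.07,0.75],
    [0,0,-0.68,0,-0.057,-0.07,0.75],
    [0,0,-0.82,0,-0.057,-0.07,0.75],
    [0,0,-0.96,0,-0.057,-0.07,0.75],
    [0,0,-1.1,0,-0.057,-0.07,0.75],
    [0,0,-1.24,0,-0.057,-0.065,0.75],
    [0,0,-1.38,0,-0.057,-0.06,0.75],
  ],
)

```text
clock: 9.0
ee_pos: [0.47, -0.0368, 0.0937]
ee_rot: [0.171, 0.985, -0.0, 0.0]
force: [0.5, -0.1, -0.8]
grip_width: 0.0637
finger_force: 0.0
```

Request:
carry_out(
  deltas=[
    [0,0,-0.12,0,0,0,0.75],
    [0,0,-0.2,0,0,0,0.75],
    [0,0,-0.2,0,0,0,0.75],
    [0,0,-0.2,0,0,0,0.75],
  ],
)

```text
clock: 9.4
ee_pos: [0.4699, -0.0367, 0.0937]
ee_rot: [0.076, 0.997, -0.0, -0.0]
force: [0.4, 0.2, 0.2]
grip_width: 0.0638
finger_force: 0.0
```

```bash
python3 - <<'E'
from workcell import r
from h import *
s=r.get_state();print(s["joints"],inP(s["ee_pos"]));print(delta(s,P(-.175,-.003,.027),a+np.pi/2))
a=r.capture("top")["frame"][190:310,240:345];b=r.capture("side")["frame"][205:385,225:375]
a=cv2.resize(a,(350,400),interpolation=cv2.INTER_CUBIC);b=cv2.resize(b,(333,400),interpolation=cv2.INTER_CUBIC)
cv2.imwrite("pics/c4.png",np.hstack([a,b]))
E
```

```text
[ 0.3948119   0.82563204 -0.68712946  2.12024329  1.02751277  0.57603024
  0.35906991] (np.float64(-0.18492827704176537), np.float64(-0.0031363154938476544))
[-0.0001 -0.      0.0049 -0.0099  0.0001  0.0667]
```

View pics/c4.png

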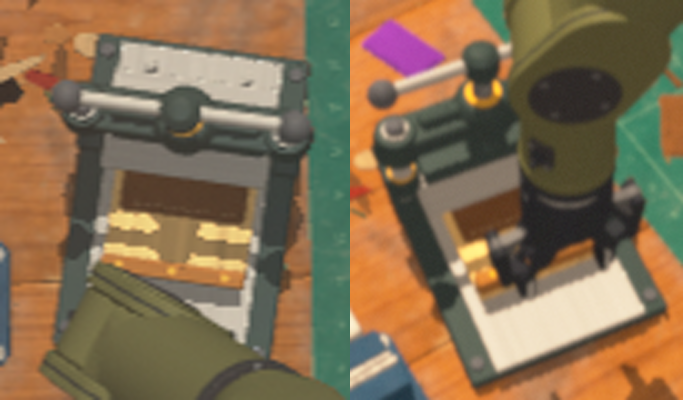

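The board is square and centred (batten at (175,268) in the left half) with the wallet part-way under the platen. I'll lower the fingers behind the batten and push.

Request:
carry_out(
  deltas=[
    [0,0,0.005,0.005,0,0.02,0.75],
    [0,0,0.005,0.005,0,0.045,0.75],
    [0,0,0.005,0.005,0,0.06,0.75],
    [0,0,0.005,0.005,0,0.066,0.75],
    [0,0,0.005,0,0,0.066,0.75],
    [0,0,0.005,-0.01,0,0.066,0.75],
    [0,0,0.005,-0.018,0,0.066,0.75],
    [0,0,0.005,-0.026,0,0.066,0.75],
    [0,0,0.005,-0.034,0,0.066,0.75],
    [0,0,0.005,-0.04,0,0.066,0.75],
  ],
)

```text
clock: 10.5
ee_pos: [0.5097, -0.0426, 0.0287]
ee_rot: [0.078, 0.997, 0.0, 0.0]
force: [-4.4, 1.4, 2.9]
grip_width: 0.0638
finger_force: 1.9
```

Request:
carry_out(
  deltas=[
    [0,0,0,-0.005,0,0,0.75],
    [0,0,0,-0.01,0,0,0.75],
    [0,0,0,-0.015,0,0,0.75],
    [0,0,0,-0.02,0,0,0.75],
    [0,0,0,-0.025,0,0,0.75],
    [0,0,0,-0.03,0,0,0.75],
    [0,0,0,-0.034,0,0,0.75],
    [0,0,0,-0.038,0,0,0.75],
    [0,0,0,-0.04,0,0,0.75],
  ],
)

```text
clock: 11.4
ee_pos: [0.5495, -0.0488, 0.0277]
ee_rot: [0.077, 0.997, 0.0, 0.0]
force: [-4.1, 1.3, 2.8]
grip_width: 0.0645
finger_force: 1.9
```

Request:
carry_out(
  deltas=[
    [0,0,0,-0.002,0,0,0.75],
    [0,0,0,-0.004,0,0,0.75],
    [0,0,0,-0.006,0,0,0.75],
    [0,0,0,-0.006,0,0,0.75],
  ],
)

```text
clock: 11.8
ee_pos: [0.5528, -0.0493, 0.0277]
ee_rot: [0.077, 0.997, -0.0, -0.002]
force: [-7.4, 1.7, 5.7]
grip_width: 0.064
finger_force: 4.0
```

Request:
carry_out(
  deltas=[
    [0,0,0,-0.002,0,0,0.75],
    [0,0,0,-0.004,0,0,0.75],
    [0,0,0,-0.005,0,0,0.75],
    [0,0,0,-0.005,0,0,0.75],
  ],
)

```text
clock: 12.2
ee_pos: [0.5528, -0.0494, 0.0275]
ee_rot: [0.077, 0.997, -0.001, -0.006]
force: [-18.2, 3.4, 14.6]
grip_width: 0.0641
finger_force: 9.1
```

```bash
python3 - <<'E'
from workcell import r
from h import *
s=r.get_state();print(inP(s["ee_pos"]),s["joints"])
a=r.capture("top")["frame"][190:310,240:345];b=r.capture("side")["frame"][205:385,225:375]
a=cv2.resize(a,(455,520),interpolation=cv2.INTER_CUBIC);b=cv2.resize(b,(333,520),interpolation=cv2.INTER_CUBIC)
cv2.imwrite("pics/c5.png",np.hstack([a,b]))
E
```

```text
(np.float64(-0.10099850587538883), np.float64(-0.002750054643074812)) [ 0.37968241  1.00220015 -0.65824012  1.88006166  1.01396952  0.65330801
  0.48896948]
```

View pics/c5.png

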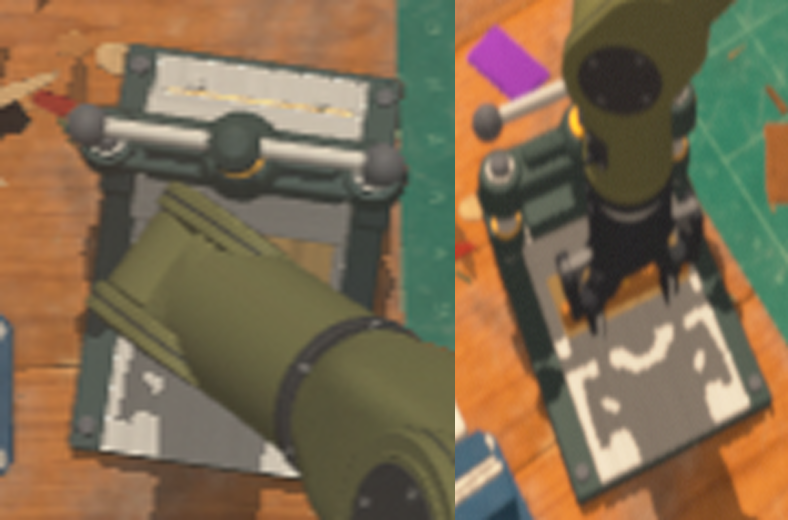

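The board is home: its yellow front edge runs along both pins at (165,92)–(352,115), TCP x in the press frame is −0.101 as predicted, and the force rose to 18 N. I'll draw back and up, then go round to the front of the T-bar's left arm.

Request:
carry_out(
  deltas=[
    [0,0,0,0.015,0,0,0.75],
    [0,0,0,0.035,0,0,0.75],
    [0,0,0,0.055,0,0,0.75],
    [0,0,0,0.06,0,-0.04,0.5],
    [0,0,0,0.06,0,-0.09,0],
    [0,0,0,0.06,0,-0.14,0],
    [0,0,0,0.06,0,-0.19,0],
    [0,0,0,0.06,0,-0.22,0],
    [0,0,0,0.06,0,-0.22,0],
  ],
  force=60,
)

```text
clock: 13.2
ee_pos: [0.5047, -0.0404, 0.2525]
ee_rot: [0.078, 0.997, 0.001, 0.006]
force: [-0.0, 0.3, -0.1]
grip_width: 0.0001
finger_force: 0.0
```

```bash
python3 - <<'E'
from workcell import r
from h import *
s=r.get_state();print(inP(s["ee_pos"]),s["joints"]);print(delta(s,P(-.055,.06,.25),a+np.pi))
np.set_printoptions(precision=4,suppress=True)
c=r.capture("top");f=c["frame"];cv2.imwrite("pics/t6.png",f)
# batten: orange pixels near expected place, compare with board state
K={"t":(c["fx"],c["cx"],c["cy"],c["cam_to_world"])}
Pj=np.linalg.inv(c["cam_to_world"])
def px(p):
    q=Pj@np.r_[p,1];return c["fx"]*q[0]/q[2]+c["cx"],c["fy"]*q[1]/q[2]+c["cy"]
print([np.round(px(P(x,y,.029)),1) for x,y in((50,65),(50,-65)) for x,y in((x/1e3,y/1e3),)])
# yellow front edge
h=cv2.cvtColor(f,cv2.COLOR_BGR2HSV);m=(h[...,0]>14)&(h[...,0]<32)&(h[...,1]>70)&(h[...,2]>90)
y,x=np.nonzero(m[205:222,270:330]);x+=270;y+=205;print(np.c_[x,y].tolist())
p,q=[np.array(cast("t",u,np.polyval(np.polyfit(x,y,1),u),.029,K)) for u in(x.min(),x.max())]
print(inP(p),inP(q))
E
```

```text
(np.float64(-0.14991797454839578), np.float64(-0.0013295367933060832)) [ 0.55164127  0.63567501 -0.9288349   1.88149327  0.63471421  0.93698049
  0.73953573]
[-0.0072  0.011  -1.5695 -0.095   0.0612  0.0037]
[array([278.2, 210. ]), array([320.5, 215.6])]
[[317, 206], [325, 207], [279, 210], [280, 210], [282, 211], [283, 211], [284, 211], [285, 211], [286, 211], [287, 211], [288, 211], [289, 212], [290, 212], [291, 212], [292, 212], [293, 212], [294, 212], [295, 212], [296, 213], [297, 213], [298, 213], [299, 213], [300, 213], [301, 213], [302, 213], [304, 214], [305, 214], [306, 214], [307, 214], [308, 214], [309, 214], [310, 214], [311, 214], [311, 215], [312, 215], [313, 215], [314, 215], [315, 215], [316, 215], [317, 215], [318, 215], [318, 216], [319, 216], [320, 216]]
(np.float64(0.04731878111244546), np.float64(0.06212611892458628)) (np.float64(0.05419456186819959), np.float64(-0.07826928137534808))
```

The front edge, pixels (279,210) to (320,216), matches the home prediction. Turning to the T-bar.

Request:
carry_out(
  deltas=[
    [0,0.01,-0.13,0,0.02,0,0],
    [0,0.01,-0.27,0,0.04,0,0],
    [0,0.01,-0.41,-0.01,0.061,0,0],
    [0,0.01,-0.55,-0.03,0.061,0,0],
    [0,0.01,-0.69,-0.05,0.061,0,0],
    [0,0.01,-0.83,-0.07,0.061,0,0],
    [0,0.01,-0.97,-0.085,0.061,0,0],
    [-0.007,0.011,-1.11,-0.09,0.061,0,0],
    [-0.007,0.011,-1.25,-0.09,0.061,0,0],
    [-0.007,0.011,-1.39,-0.09,0.061,0,0],
    [-0.007,0.011,-1.53,-0.09,0.061,0,0],
    [-0.007,0.011,-1.57,-0.09,0.061,0,0],
  ],
)

```text
clock: 14.45
ee_pos: [0.5989, 0.0049, 0.2456]
ee_rot: [-0.651, 0.759, 0.004, -0.005]
force: [0.4, -0.6, 0.1]
grip_width: 0.0
finger_force: 0.0
```

```bash
python3 - <<'E'
from workcell import r
from h import *
s=r.get_state();print(inP(s["ee_pos"]),s["joints"]);print(delta(s,P(-.055,.06,.178),a+np.pi))
E
```

```text
(np.float64(-0.06395536113392945), np.float64(0.058113102515991395)) [ 0.5136723   0.92112014 -1.25920573  1.59051678  0.89105688  1.32117664
  2.11146334]
[ 0.0132 -0.0029  0.005  -0.002  -0.0099  0.0675]
```

Request:
carry_out(
  deltas=[
    [0.006,-0.003,0.005,-0.002,0,0.02,0],
    [0.013,-0.003,0.005,-0.002,0,0.045,0],
    [0.013,-0.003,0.005,-0.002,0,0.062,0],
    [0.013,-0.003,0.005,-0.002,0,0.068,0],
    [0.013,-0.003,0.005,-0.002,0,0.068,0],
  ],
)

```text
clock: 14.95
ee_pos: [0.598, 0.007, 0.1785]
ee_rot: [-0.648, 0.762, 0.0, -0.0]
force: [1.0, 0.3, 0.4]
grip_width: 0.0002
finger_force: 0.0
```

```bash
python3 - <<'E'
from workcell import r
from h import *
s=r.get_state();print(s["force"],inP(s["ee_pos"]),s["joints"])
# contact path: bar angle b, offset d
for b in (.2,.4,.6,.8,1.,1.2,1.4,1.6):
    t=b-.2;u=np.array([np.sin(t),np.cos(t)]);v=np.array([np.cos(t),-np.sin(t)])
    q=.06*u-.02*v;print(b,delta(s,P(*q,.178-.004*(b-.2)),a+np.pi-t))
E
```

```text
[0.98746461 0.28943188 0.43437964] (np.float64(-0.06515737765218721), np.float64(0.060056110660081145)) [ 0.49758915  0.99093171 -1.204604    1.6764511   0.9891303   1.20743167
  2.02247887]
0.2 [ 0.0004 -0.0001 -0.0036 -0.0001 -0.0452  0.0005]
0.4 [ 3.000e-04 -1.000e-04  1.964e-01 -2.900e-03 -5.750e-02  1.200e-03]
0.6 [ 3.000e-04 -2.000e-04  3.964e-01 -3.200e-03 -7.010e-02  2.000e-03]
0.8 [ 3.000e-04 -2.000e-04  5.964e-01 -1.100e-03 -8.250e-02  2.800e-03]
1.0 [ 3.000e-04 -2.000e-04  7.964e-01  3.600e-03 -9.430e-02  3.600e-03]
1.2 [ 3.000e-04 -3.000e-04  9.964e-01  1.040e-02 -1.049e-01  4.400e-03]
1.4 [ 3.0000e-04 -3.0000e-04  1.1964e+00  1.9300e-02 -1.1390e-01  5.2000e-03]
1.6 [ 2.0000e-04 -3.0000e-04  1.3964e+00  2.9700e-02 -1.2100e-01  6.0000e-03]
```

Request:
carry_out(
  deltas=[
    [0,0,0,0,-0.015,0,0],
    [0,0,0,0,-0.03,0,0],
    [0,0,0,0,-0.04,0,0],
    [0,0,0,0,-0.045,0.001,0],
    [0,0,0.1,-0.002,-0.051,0.001,0],
    [0,0,0.2,-0.003,-0.0575,0.001,0],
    [0,0,0.3,-0.003,-0.064,0.002,0],
    [0,0,0.4,-0.003,-0.07,0.002,0],
  ],
)

```text
clock: 15.75
ee_pos: [0.6673, -0.0001, 0.1783]
ee_rot: [-0.483, 0.876, 0.0, 0.0]
force: [-2.8, 0.4, -0.7]
grip_width: -0.0
finger_force: 1.1
```

```bash
cat > q.py <<'E'
from workcell import r
from h import *
import sys
s=r.get_state();print(s["force"],s["moment"],inP(s["ee_pos"]),s["joints"])
for b in map(float,sys.argv[1:]):
    t=b-.2;u=np.array([np.sin(t),np.cos(t)]);v=np.array([np.cos(t),-np.sin(t)])
    q=.06*u-.02*v;print(b,delta(s,P(*q,.178-.004*(b-.2)),a+np.pi-t))
print("force along push dir",R.from_quat(s["ee_rot"]).inv().apply(s["force"]))
E
python3 q.py .6 .8 1. 1.2 1.4
```

```text
[-2.84810204  0.40291042 -0.6679993 ] [0.20341351 0.47342022 0.00444929] (np.float64(0.004417365414011214), np.float64(0.06385097071771705)) [ 0.42693839  1.02158452 -1.11016013  1.45295432  0.93536929  1.24909639
  1.79043113]
0.6 [ 0.0001  0.0011 -0.0064  0.0005 -0.0008  0.0019]
0.8 [ 0.0002  0.0011  0.1936 -0.0023 -0.0131  0.0027]
1.0 [ 0.0004  0.0011  0.3936 -0.0027 -0.0257  0.0035]
1.2 [ 5.000e-04  1.100e-03  5.936e-01 -5.000e-04 -3.820e-02  4.300e-03]
1.4 [ 6.000e-04  1.000e-03  7.936e-01  4.100e-03 -4.990e-02  5.100e-03]
force along push dir [1.18112027 2.62303603 0.66699477]
```

Request:
carry_out(
  deltas=[
    [0,0,0.1,-0.001,-0.007,0.002,0],
    [0,0,0.2,-0.002,-0.013,0.0025,0],
    [0,0,0.3,-0.0025,-0.0195,0.003,0],
    [0,0,0.4,-0.0025,-0.026,0.0035,0],
    [0,0,0.5,-0.002,-0.032,0.004,0],
    [0,0,0.6,-0.0005,-0.038,0.0045,0],
    [0,0,0.65,0.001,-0.041,0.005,0],
  ],
)

```text
clock: 16.45
ee_pos: [0.7027, -0.022, 0.1741]
ee_rot: [-0.178, 0.984, 0.001, 0.002]
force: [0.6, 2.4, 1.0]
grip_width: 0.0001
finger_force: 1.0
```

```bash
python3 q.py 1.3 1.4 1.5 1.6 1.7 1.8
```

```text
[0.57525013 2.41969241 0.97485076] [ 0.38420908 -0.02228031  0.02827763] (np.float64(0.042782297073127695), np.float64(0.047729563734480965)) [ 0.38790122  1.01659038 -0.97834888  1.33503201  0.84754827  1.22083323
  1.28682928]
1.3 [ 0.0014  0.0041  0.0443 -0.0001 -0.0031  0.0005]
1.4 [ 0.0016  0.0041  0.1443 -0.0015 -0.0093  0.0009]
1.5 [ 0.0018  0.004   0.2443 -0.0023 -0.0156  0.0013]
1.6 [ 0.002   0.0039  0.3443 -0.0025 -0.0219  0.0017]
1.7 [ 0.0022  0.0038  0.4443 -0.002  -0.0282  0.0021]
1.8 [ 0.0024  0.0037  0.5443 -0.0009 -0.0344  0.0025]
force along push dir [-1.3909519   2.06582492 -0.96632203]
```

Request:
carry_out(
  deltas=[
    [0,0,0.05,0,-0.003,0.0005,0],
    [0,0,0.1,-0.001,-0.006,0.001,0],
    [0,0,0.14,-0.0015,-0.009,0.001,0],
    [0,0,0.19,-0.002,-0.0125,0.001,0],
  ],
)

```text
clock: 16.85
ee_pos: [0.7087, -0.0319, 0.173]
ee_rot: [-0.085, 0.996, 0.002, 0.002]
force: [-1.3, 6.1, 1.8]
grip_width: -0.0004
finger_force: 3.8
```

Request:
carry_out(
  deltas=[
    [0,0,0.04,0,-0.0025,0,0],
    [0,0,0.08,0,-0.005,0,0],
    [0,0,0.08,0,-0.005,0,0],
  ],
)

```text
clock: 17.15
ee_pos: [0.7098, -0.0324, 0.1732]
ee_rot: [-0.047, 0.999, 0.005, 0.002]
force: [1.5, 10.6, -1.0]
grip_width: -0.0001
finger_force: 4.7
```

```bash
python3 q.py 1.5 1.6 1.7 1.8
```

```text
[ 1.48054057 10.62853605 -0.9554781 ] [ 2.03824842 -0.31319568  0.05915481] (np.float64(0.05142426493928908), np.float64(0.03859100705245325)) [ 0.38370256  1.01023775 -0.92898524  1.30953873  0.80376516  1.2008255
  1.07764156]
1.5 [ 0.0105  0.0055 -0.0196 -0.0002 -0.0034  0.0003]
1.6 [ 0.0108  0.0049  0.0804 -0.002  -0.0095  0.0007]
1.7 [ 0.011   0.0044  0.1804 -0.0032 -0.0157  0.001 ]
1.8 [ 0.0112  0.0039  0.2804 -0.0038 -0.022   0.0014]
force along push dir [-2.46778855 10.43153535  1.07879902]
```

Request:
carry_out(
  deltas=[
    [0,0,0,0,0,0,0],
    [0,0,0,0,0.003,0,0],
    [0,0,0,0,0.008,0,0],
    [0,0,0,0,0.02,0,0],
    [0,0,0,0,0.035,0,0],
    [0,0,0,0,0.04,-0.04,0],
    [0,0,0,0,0.04,-0.08,0],
    [0,0,0,0,0.04,-0.12,0],
    [0,0,0,0,0.04,-0.12,0],
  ],
)

```text
clock: 18.05
ee_pos: [0.7077, 0.0031, 0.2989]
ee_rot: [-0.045, 0.999, 0.001, 0.006]
force: [0.8, 0.5, 1.2]
grip_width: -0.0002
finger_force: 0.0
```

```bash
python3 - <<'E'
from workcell import r
from h import *
s=r.get_state();print(s["force"],s["qvel"].round(3),inP(s["ee_pos"]))
c=r.capture("side");f=c["frame"];Pj=np.linalg.inv(c["cam_to_world"])
def px(p):
    q=Pj@np.r_[p,1];return np.round([c["fx"]*q[0]/q[2]+c["cx"],c["fy"]*q[1]/q[2]+c["cy"]])
for b in(1.2,1.3,1.4,1.5,1.6):
    t=b-.2;u,v=px(P(-.094*np.sin(t),-.094*np.cos(t),.195-.004*b)).astype(int);print(b,u,v)
# bright-yellow batten top edges
h=cv2.cvtColor(f,cv2.COLOR_BGR2HSV)[270:345,255:345];m=((h[...,0]>8)&(h[...,0]<28)&(h[...,1]>110)&(h[...,2]>120)).astype(np.uint8)
k,l,st,ce=cv2.connectedComponentsWithStats(m);i=1+st[1:,4].argmax();print(st[i]+[255,270,0,0,0])
print("expected batten near bottom/top corners",[px(P(-.09,y,z)).tolist() for y in(.065,-.065) for z in(.02,.049)])
E
```

```text
[0.78516018 0.45075382 1.21169987] [ 0.002  0.056  0.049  0.086  0.018 -0.048 -0.019] (np.float64(0.043794358544796436), np.float64(0.07337441897467656))
1.2 322 254
1.3 319 257
1.4 316 260
1.5 312 263
1.6 308 266
[ 267  283   64   39 1288]
expected batten near bottom/top corners [[273.0, 323.0], [272.0, 316.0], [329.0, 302.0], [329.0, 294.0]]
```

Request:
carry_out(
  deltas=[
    [0,0,0,0,0,0,0],
    [0,0,0,0,0,0,0],
    [0,0,0,0,0,0,0],
  ],
)

```text
clock: 18.4
ee_pos: [0.7048, -0.0, 0.2904]
ee_rot: [-0.045, 0.999, -0.0, -0.0]
force: [0.2, -0.7, 0.5]
grip_width: 0.0001
finger_force: 0.0
```

```bash
python3 -c "
from workcell import r
print(r.job_done())"
```

```text
the job is handed in; nothing more can be done
None
```

I handed the job in at about 18 s, but no verdict came back: the board is home and square against both pins, the T-bar was pushed until it stalled at about 10 N (roughly 1.5 rad), and the arm is drawn clear; the platen's hold on the wallet after I let go was not measured, I first gripped and drew the board by its batten (the gripper met what looked like the crosshead at about 27 N) before pushing it home, and the tin, spool and beeswax were not re-checked.

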